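# Rolling pin out from under the sliding tray

## Task

The rolling pin lies in the bottom of the wooden utensil organiser, under its sliding upper tray. Slide the tray all the way to either end of the organiser, then tip the pin up and draw it out diagonally through the gap without forcing it against the wood. Finish while still holding the pin in the gripper, the whole of it up clear of the organiser and higher than the tray's grip, with the tray left fully at the end and the other things on the counter undisturbed.

Things in the scene. Friction and masses are not known exactly. Their poses are not given: they have to be found in the camera images.
- organiser: Wooden two-tier utensil organiser, fixed: outside 128 mm (its x) by 318 mm long (its y), walls 9 mm thick, rim 72 mm above the counter all round. Inside 110 x 300 mm; floor 10 mm above the counter, with a groove 18 mm wide and 6 mm deep along the middle of its length. Origin: centre of the underside; z up, y along the length, to the robot's left.
- tray (a joint): Place of the upper tray along the organiser's y, m: 0 flush with the right (-y) end, 0.198 flush with the left end, both stops. The tray, 128 mm wide, 120 mm long, rides on the rim (underside 72 mm, walls to 104 mm above the counter) and cannot lift off; about 2 N of friction, stays where left. At an end it leaves an opening 189 x 110 mm at the other.
- tray_grip (a point): Top centre of the tray's raised grip, 130 mm above the counter: an upright wooden tab across the middle of the tray, 12 mm thick along the organiser's y, 56 mm wide along its x, standing 26 mm above the tray's walls. Three tea lights, fixed in the tray beside it, are lower than the tray's walls.
- rolling_pin: Loose plain wooden rolling pin, 260 mm long, 30 mm diameter over the middle 180 mm, tapering to 21 mm at both ends, about 0.13 kg. It lies in the floor groove along the organiser's y. Origin: its centre, on its axis (22 mm above the counter at the start); its y is along its length.
- pin_end_a (a point): Centre of the pin's end face at its +y end.
- pin_end_b (a point): Centre of the pin's end face at its -y end.
- lidded_box: Bystander: clear food box with grey lid, 175 x 134 x 66 mm, to the right. Origin: centre of its underside.
- spotted_mug: Bystander: white mug with dark spots, 82 x 114 x 91 mm, front left. Origin: centre of its underside.
- lemon: Bystander: lemon, 83 x 58 x 58 mm, front left. Origin: centre of its underside.
- spice_jar_a: Bystander: spice jar with red cap, 45 mm diameter, 106 mm tall, behind on the left. Origin: centre of its underside.
- spice_jar_b: Bystander: second such spice jar, farther back. Origin: centre of its underside.
- tumbler: Bystander: green tumbler, 68 mm diameter, 72 mm tall, front right. Origin: centre of its underside.
- spoon: Bystander: steel spoon, 199 x 41 x 16 mm, lying on the counter along the organiser's near side. Origin: centre of its underside.

How it is judged:
By the outcome, as a careful person would: the job done as asked, in the order asked, and still so for the second after the job is handed in, while the arm keeps its last pose, push and grip.
It also fails if it takes over 48 s, if anything falls off the work surface, if the arm or the gripper's body presses on something with over 40 N, if the wrist force passes 120 N, or if a joint passes its speed limit or range.

## Robot

A 6-joint arm with a two-finger parallel gripper is mounted at the origin on a cart in front of the work surface, level with it; the furniture and walls round the work are solid. World frame = base frame: x ahead of the robot, y to its left, z up, the work surface at z = 0. Lengths are in mm, angles in degrees, forces in N, time in s.
With the tool pointing down it reaches from about 300 to 850 mm from the base axis. Payload 4.2 kg.
Tool frame: the origin (TCP) lies midway between the tips of the shut fingers; the grasp point (between the pads) lies env.hold_point_z behind it (env.hold_point_z is the distance from the TCP to the grasp point, in mm); z points along the fingers, y is the line along which they close (so a half turn about z gives the same grasp; the last joint's range is limited). The gripper opens to 91 mm and grips with 3 to 60 N. Pads are 32 mm wide; open, the fingers measure 118 mm over their backs; the gripper's body (76 mm by 178 mm) begins 60 mm behind the grasp point.
Start: joints at [62.567, 18.312, 89.639, -0, 72.044, -1.146], TCP at [254.656, 515.551, 213.976] pointing down, gripper open.
Joint ranges: [-177.97, 177.97], [-48.28, 115.42], [12.27, 149.76], [-77.06, 257.06], [2.81, 150.46], [-146.56, 146.56]. Speed limits (degrees/s): [147.25, 147.25, 180, 180, 180, 180].

## Interface

Orientations are given as [roll, pitch, yaw] about the fixed x, y, z axes, in that order (R = Rz(yaw) Ry(pitch) Rx(roll)).
In Python, from workcell import env, viewer, spotter gives the robot as it stands.
- The arm moves only by the tool apply_moves, never from a script. Its arguments are lists of equal length, an entry for each row: "delta_pos": the shift along the world's x, y, z normalised to -1 to 1, where 1 is 120 mm, a list of three; "rot": the turn, a rotation vector about the world's x, y, z normalised to -1 to 1, where 1 is 1.5 rad, a list of three; "hand": the opening, from 0 (shut) to 1 (fully open). A call has 1 to 10 rows; each row is the pose to reach, as a shift and turn from the pose commanded when the call began; what a row does not reach only later rows make up. A row lasts 1/12 s, in which the tool goes at most 41.7 mm and 7.16 degrees, less where a joint would pass 70% of its speed; a pose out of reach is approached as far as the arm can. A call with a number of a shift or a turn outside -1 to 1 is refused whole. A call with a gripper value outside its range is refused whole. The fingers move at their own pace and stop on an object; "newtons" is the grip in N (left out, the last holds). Time passes only in rows, so rows that repeat a pose let the fingers close. It gives the time, the measured TCP pose, the force, the opening and the grip force at its end, in the units of the state.
- env.state(): the state, without advancing time (a new reading comes with each control period).
- viewer.grab_frame(name): name is "side" or "top" or "wrist"; returns a dict with "pixels" (480x640x3 uint8, red, green, blue), "camera_matrix" (3x3 intrinsics, pixels), "R" (3x3) and "t" (3): a world point X has camera coordinates R X + t; the wrist camera has in their place "mount" (4x4, takes a point from camera to tool coordinates, whose origin is the TCP and whose axes are the flange's). Camera axes: x right, y down, z forward; pixel columns grow to the right and rows downward; lengths in mm; the calibration is good to about 2 mm. A picture is of the moment at which its call begins: read the wrist's pose just before it. There is no depth.
- env.job_done(): hands the job in; it is judged then, once.
Trained networks look in a picture, given as the dict that the camera call returned (one of the last four; its "shot" number tells which), for a name from the list of things; names that differ only in an ending like _2 or _b are one class to them, and where a whole thing is asked for, a point or a joint stands for the part that bears it (a point fixed in the world has none). Each returns a list of dicts, best first, with "score" (0 to 1); they miss things now and then, are a little off and sometimes report something else, mostly with a low value. They report only what shows in the picture. A call takes as long as a camera call.
- spotter.trace(picture, query): "mask" (480x640 bool, what is visible of it) and "box" ([centre column, centre row, width, height] in pixels, round what is visible of it).
- spotter.landmark_of(picture, query): "position" ([column, row] in pixels: a listed point, or the origin of a listed thing).
The state is a dict: "time_s": time; "qpos": joint angles; "qvel": joint speeds; "effort": joint torques, N m; "ee_pos": TCP position; "ee_rot": TCP orientation; "force": force on the tool from outside, world axes, zero at the start; "torque": the same for the moment, N m; "gripper_width": finger opening in mm; "gripper_force": force on a finger pad.
Only numpy, scipy, OpenCV 4.12 (cv2) and the standard library are available. Lean on these libraries where they do the work, as an engineer would, in place of code of your own. Each camera call takes 0.05 s, during which the arm holds its last target. There are 200 camera calls.

## Working session

There is one attempt and no reset: what is moved stays moved. The work goes in short steps, Python scripts to look and compute and a tool call to move; the robot and the scene stay as the last step left them, time stands still between calls to the robot, and variables do not carry over. Pictures are saved under pics/ and viewed, at most 10 in all, crops included, and the job is handed in when it is done.

Besides the shell and the picture viewer there is one more tool, called after "Call:" as name(argument=value, ...), one argument or row to a line, values as JSON. apply_moves: Moves the arm, as the interface text tells. Its arguments: {"type":"object","properties":{"delta_pos":{"type":"array"},"rot":{"type":"array"},"hand":{"type":"array"},"newtons":{"type":"number"}},"required":["delta_pos","rot","hand"]}

```bash
mkdir -p pics; ls
cat > h.py <<'E'
import numpy as np, cv2
from workcell import env, viewer, spotter
def shot(n,fn=None):
    p=viewer.grab_frame(n)
    if fn: cv2.imwrite('pics/'+fn,p['pixels'][:,:,::-1])
    return p
def onplane(p,uv,z):
    R=np.array(p['R']);t=np.array(p['t']);K=np.array(p['camera_matrix'])
    d=R.T@np.linalg.solve(K,[uv[0],uv[1],1]);c=-R.T@t
    return c+d*(z-c[2])/d[2]
def proj(p,X):
    c=np.array(p['R'])@X+np.array(p['t']);q=np.array(p['camera_matrix'])@c;return q[:2]/q[2]
E
python3 - <<'E'
from h import *
np.set_printoptions(precision=1,suppress=True)
print(env.state(),env.hold_point_z)
for n in('top','side'):
    p=shot(n,n+'1.png'); print(n,-np.array(p['R']).T@np.array(p['t']))
    for q,z in [('organiser',0),('tray_grip',130),('rolling_pin',22),('pin_end_a',22),('pin_end_b',22),('lidded_box',0),('spotted_mug',0),('lemon',0),('spice_jar_a',0),('tumbler',0),('spoon',0)]:
        for l in spotter.landmark_of(p,q)[:2]: print(q,round(l['score'],2),np.array(l['position']),onplane(p,l['position'],z))
E
```

```text
pics
{'time_s': 0.0, 'qpos': array([62.6, 18.4, 89.7,  0. , 72. , -1.1]), 'qvel': array([ 0. , -0.1,  0. , -0. ,  0. , -0.1]), 'effort': array([  0. , -41.2, -23.2,   0.1,   0. ,  -0. ]), 'ee_pos': array([254.4, 515.1, 213.1]), 'ee_rot': array([-179.9,   -0. ,  153.7]), 'force': array([-0.4,  0.1,  0.3]), 'torque': array([ 0. ,  0. , -0.1]), 'gripper_force': 0.0, 'gripper_width': 91.20640490963841} 18.8
top [ 328.1   30.2 1301. ]
organiser 0.52 [357.2 243.1] [510.  -47.6   0. ]
tray_grip 0.76 [358.9 244.1] [489.1 -44.3 130. ]
tray_grip 0.63 [452.1 298. ] [ 344.1 -283.1  130. ]
rolling_pin 0.56 [351.7 248.3] [491.9 -30.   22. ]
pin_end_a 0.87 [306.7 260.3] [458.8 100.9  22. ]
pin_end_a 0.73 [394.5 239.1] [ 517.1 -154.9   22. ]
pin_end_b 0.87 [306.7 260.3] [458.8 100.9  22. ]
pin_end_b 0.73 [394.5 239.1] [ 517.1 -154.9   22. ]
lidded_box 0.6 [453.2 232. ] [ 539.  -331.9    0. ]
spotted_mug 0.81 [207.8 292.6] [370.2 392.1   0. ]
lemon 0.86 [240.1 284.9] [391.4 297.7   0. ]
spice_jar_a 0.53 [261.9 200.6] [643.4 236.1   0. ]
tumbler 0.73 [452.2 296.6] [ 349.9 -318.4    0. ]
spoon 0.84 [347.3 284.7] [388.  -15.9   0. ]
spoon 0.43 [451.2 231.7] [ 540.  -326.1    0. ]
side [ 514.4 1201.2 1057.1]
organiser 0.66 [340.6 250.3] [473.1 -21.4   0. ]
tray_grip 0.92 [334.2 204. ] [494.  -46.1 130. ]
rolling_pin 0.77 [337.4 243. ] [482.1 -24.2  22. ]
pin_end_a 0.91 [347.3 274.8] [457.7  94.   22. ]
pin_end_b 0.91 [347.3 274.8] [457.7  94.   22. ]
lidded_box 0.97 [324.1 180.9] [ 522.  -334.4    0. ]
spotted_mug 0.93 [395.  384.3] [360.6 397.1   0. ]
lemon 0.94 [379.7 345. ] [387.2 292.8   0. ]
lemon 0.68 [249.6 303.3] [686.3 177.9   0. ]
spice_jar_a 0.91 [265.5 317.2] [645.1 220.4   0. ]
spice_jar_a 0.68 [250.  300.9] [686.2 170.1   0. ]
tumbler 0.85 [381.9 186.1] [ 351.1 -316.3    0. ]
spoon 0.62 [373.9 254.7] [387.5  -8.    0. ]
```

```bash
python3 -c "
import cv2
a=cv2.imread('pics/top1.png')[150:350,180:480];b=cv2.imread('pics/side1.png')[140:400,200:440]
cv2.imwrite('pics/a.png',cv2.resize(a,(800,533),interpolation=2));cv2.imwrite('pics/b.png',cv2.resize(b,(552,598),interpolation=2))"
python3 - <<'E'
from h import *
for n,z in(('top',72),('side',72)):
    p=shot(n); m=spotter.trace(p,'organiser')[0]; c=cv2.findContours(m['mask'].astype('uint8'),0,2)[0]
    c=max(c,key=cv2.contourArea); h=cv2.convexHull(c); a=cv2.approxPolyDP(h,4,True)[:,0]
    print(n,m['score'])
    for u in a: print(u,onplane(p,u+.5,z).round(1))
    W=np.array([onplane(p,u[0],z)[:2] for u in h],'float32'); print(cv2.minAreaRect(W))
E
```

```text
top 0.84
[395 212] [ 585.5 -153.2   72. ]
[407 255] [ 463.2 -182.    72. ]
[300 286] [381.4 115.7  72. ]
[289 242] [504.4 146.1  72. ]
((487.0137634277344, -17.1915283203125), (137.48097229003906, 318.32403564453125), 16.559728622436523)
side 0.85
[299 196] [ 585.9 -153.1   72. ]
[343 191] [ 467.9 -182.1   72. ]
[353 198] [ 441.3 -151.3   72. ]
[381 267] [380.2 119.   72. ]
[378 288] [390.5 189.5  72. ]
[350 293] [453.8 208.1  72. ]
[325 289] [509.8 197.8  72. ]
[298 218] [583.6 -57.5  72. ]
((482.07354736328125, 14.300796508789062), (162.0281982421875, 385.7440185546875), 14.574599266052246)
```

View pics/a.png

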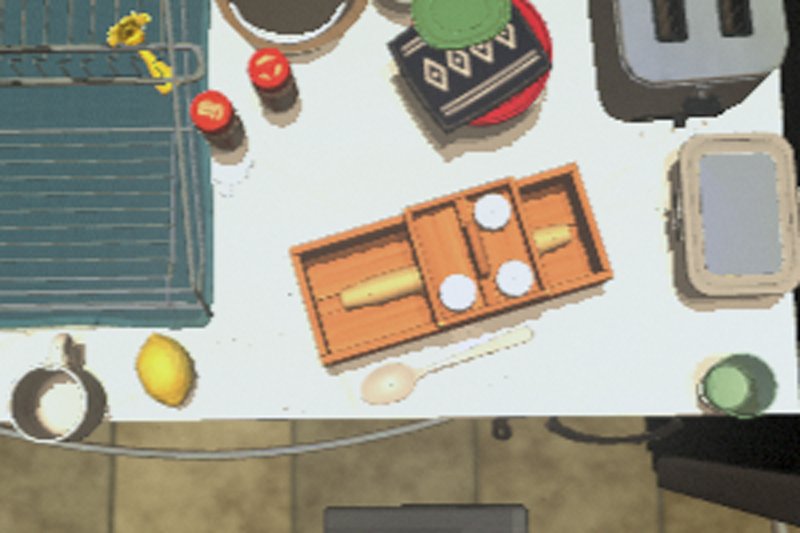

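View pics/b.png

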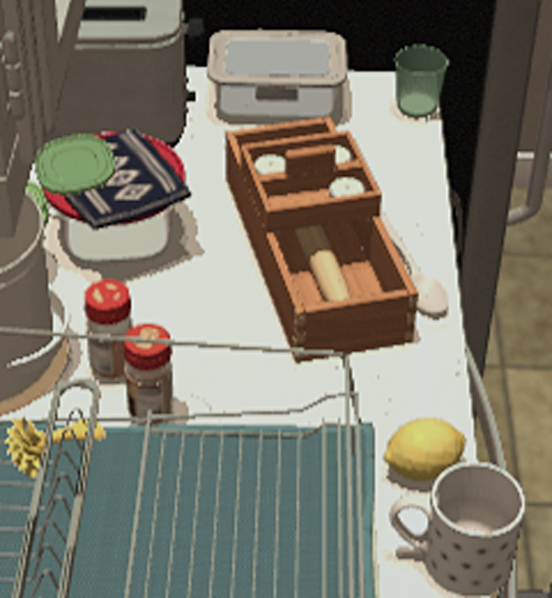

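The top and side views agree. The organiser centre is near (484,-17), with its length axis turned about 15.2°. The tray grip is near (491,-45) and the pin's ends show in both gaps. I'll push the tray to the left end, which leaves the right opening for drawing the pin out. First I'm moving over with the fingers shut.

Call:
apply_moves(
  delta_pos=[
    [0.41,-1,0],
    [0.41,-1,0],
    [0.41,-1,0],
    [0.41,-1,0],
  ],
  rot=[
    [0,0,-0.282],
    [0,0,-0.282],
    [0,0,-0.282],
    [0,0,-0.282],
  ],
  hand=[0,0,0,0],
  newtons=20,
)

```text
time_s: 1.73
ee_pos: [304.9, 390.2, 214.0]
ee_rot: [-179.9, 0.2, 129.0]
force: [-0.1, -0.4, -0.6]
gripper_width: 67.1
gripper_force: 0.0
```

Call:
apply_moves(
  delta_pos=[
    [0.41,-1,0],
    [0.41,-1,0],
    [0.41,-1,0],
    [0.41,-1,0],
  ],
  rot=[
    [0,0,-0.282],
    [0,0,-0.282],
    [0,0,-0.282],
    [0,0,-0.282],
  ],
  hand=[0,0,0,0],
)

```text
time_s: 2.07
ee_pos: [354.3, 270.4, 214.1]
ee_rot: [180.0, 0.2, 104.7]
force: [-0.3, -0.0, -0.2]
gripper_width: 40.8
gripper_force: 0.0
```

Call:
apply_moves(
  delta_pos=[
    [0.41,-1,0],
    [0.41,-1,0],
    [0.41,-1,0],
    [0.41,-1,0],
  ],
  rot=[
    [0,0,0],
    [0,0,0],
    [0,0,0],
    [0,0,0],
  ],
  hand=[0,0,0,0],
)

```text
time_s: 2.4
ee_pos: [404.0, 150.6, 214.2]
ee_rot: [179.9, 0.2, 104.9]
force: [0.3, 0.6, -0.8]
gripper_width: 14.0
gripper_force: 0.0
```

Call:
apply_moves(
  delta_pos=[
    [0.41,-1,0],
    [0.41,-1,0],
    [0.41,-1,0],
    [0.41,-1,0],
  ],
  rot=[
    [0,0,0],
    [0,0,0],
    [0,0,0],
    [0,0,0],
  ],
  hand=[0,0,0,0],
)

```text
time_s: 2.73
ee_pos: [453.7, 31.0, 214.2]
ee_rot: [179.9, 0.2, 105.0]
force: [-0.4, 0.9, -0.7]
gripper_width: 0.5
gripper_force: 0.0
```

Call:
apply_moves(
  delta_pos=[
    [0.43,-1,0],
    [0.43,-1,0],
    [0.43,-1,0],
    [0.43,-1,0],
    [0.43,-1,0],
    [0.43,-1,0],
  ],
  rot=[
    [0,0,0],
    [0,0,0],
    [0,0,0],
    [0,0,0],
    [0,0,0],
    [0,0,0],
  ],
  hand=[0,0,0,0,0,0],
)

```text
time_s: 3.23
ee_pos: [502.7, -83.5, 213.6]
ee_rot: [-180.0, -0.1, 105.2]
force: [-0.3, 0.4, -0.5]
gripper_width: 0.1
gripper_force: 0.0
```

```bash
cat >> h.py <<'E'
from scipy.spatial.transform import Rotation as Ro
def wrist(fn=None):
    s=env.state(); p=shot('wrist',fn); M=np.array(p['mount']); T=np.eye(4)
    T[:3,:3]=Ro.from_euler('xyz',s['ee_rot'],degrees=True).as_matrix(); T[:3,3]=s['ee_pos']
    C=T@M; p=dict(p); p['R']=C[:3,:3].T; p['t']=-C[:3,:3].T@C[:3,3]; return p
E
python3 - <<'E'
from h import *
np.set_printoptions(precision=1,suppress=True)
p=wrist('w1.png'); q=shot('side','s2.png')
print(p['mount'],-p['R'].T@p['t'])
for n,P in(('w',p),('s',q)):
  for k,z in(('tray_grip',130),('pin_end_a',22),('pin_end_b',22)):
    for l in spotter.landmark_of(P,k)[:1]: print(n,k,l['score'],l['position'],onplane(P,l['position'],z))
w=p['pixels'];s=cv2.resize(q['pixels'][100:340,230:430],(400,480),interpolation=2)
cv2.imwrite('pics/c.png',cv2.resize(np.hstack([w,s]),(800,369))[:,:,::-1])
E
```

```text
[[  -0.    -1.    -0.3   71.9]
 [   1.    -0.     0.    -1. ]
 [  -0.    -0.3    1.  -170.5]
 [   0.     0.     0.     1. ]] [483.  -14.6 384.3]
w tray_grip 0.88 [324.9, 184.4] [490.7 -42.2 130. ]
w pin_end_a 0.88 [325.9, 286.5] [ 521.2 -150.2   22. ]
w pin_end_b 0.88 [325.9, 286.5] [ 521.2 -150.2   22. ]
s tray_grip 0.74 [263.7, 316.8] [632.7 340.  130. ]
s pin_end_a 0.61 [348.0, 274.8] [456.   93.9  22. ]
s pin_end_b 0.61 [348.0, 274.8] [456.   93.9  22. ]
```

View pics/c.png

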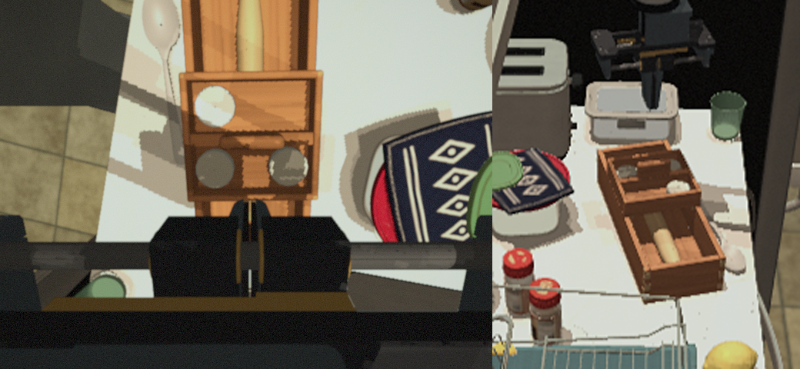

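The wrist view shows the shut fingers lined up with the tab and the organiser's axis. The wide side of the gripper body lies across the organiser. I'm lowering and pushing.

Call:
apply_moves(
  delta_pos=[
    [0,0,-0.3],
    [0,0,-0.6],
    [0,0,-0.845],
    [0,0,-0.845],
    [0,0,-0.845],
  ],
  rot=[
    [0,0,0],
    [0,0,0],
    [0,0,0],
    [0,0,0],
    [0,0,0],
  ],
  hand=[0,0,0,0,0],
)

```text
time_s: 4.05
ee_pos: [502.3, -84.1, 112.0]
ee_rot: [-179.9, -0.1, 105.3]
force: [0.6, -0.0, 0.1]
gripper_width: 0.4
gripper_force: 0.0
```

Call:
apply_moves(
  delta_pos=[
    [-0.025,0.09,0],
    [-0.049,0.18,0],
    [-0.073,0.27,0],
    [-0.098,0.36,0],
    [-0.122,0.45,0],
    [-0.147,0.54,0],
    [-0.171,0.63,0],
    [-0.195,0.72,0],
    [-0.22,0.81,0],
    [-0.244,0.9,0],
  ],
  rot=[
    [0,0,0],
    [0,0,0],
    [0,0,0],
    [0,0,0],
    [0,0,0],
    [0,0,0],
    [0,0,0],
    [0,0,0],
    [0,0,0],
    [0,0,0],
  ],
  hand=[0,0,0,0,0,0,0,0,0,0],
)

```text
time_s: 4.88
ee_pos: [473.1, 24.6, 112.5]
ee_rot: [-180.0, -0.0, 105.3]
force: [1.3, -2.7, 2.7]
gripper_width: 0.4
gripper_force: 1.3
```

Run:
```python
from h import *
np.set_printoptions(precision=1,suppress=True)
p=wrist(); q=shot('top','t3.png'); s=env.state(); print(s['ee_pos'],s['force'])
for n,P in(('w',p),('t',q)):
  for k,z in(('tray_grip',130),('pin_end_a',22),('rolling_pin',22)):
    for l in spotter.landmark_of(P,k)[:2]: print(n,k,l['score'],l['position'],onplane(P,l['position'],z))
w=p['pixels'];s=cv2.resize(q['pixels'][180:320,260:430],(560,480),interpolation=2)
cv2.imwrite('pics/d.png',cv2.resize(np.hstack([w,s]),(800,320))[:,:,::-1])
```

```text
[472.5  25.5 112.2] [-0.4 -0.4  0.6]
w tray_grip 0.73 [326.2, 257.4] [466.4  48.4 130. ]
t tray_grip 0.72 [321.2, 253.7] [464.8  56.3 130. ]
t pin_end_a 0.7 [396.3, 236.7] [ 524.1 -160.4   22. ]
t pin_end_a 0.44 [347.1, 249.5] [488.6 -16.6  22. ]
```

View pics/d.png

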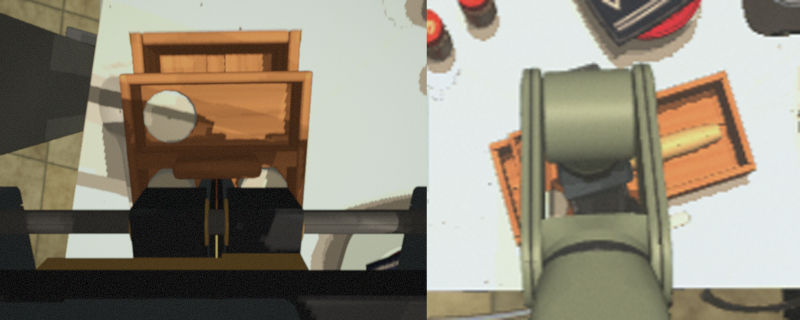

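The tray is sliding and the tab is about 25 mm ahead of the TCP, with about 30 mm still to go. I'm pushing on in smaller steps.

Call:
apply_moves(
  delta_pos=[
    [-0.017,0.063,0],
    [-0.034,0.126,0],
    [-0.05,0.185,0],
    [-0.05,0.185,0],
  ],
  rot=[
    [0,0,0],
    [0,0,0],
    [0,0,0],
    [0,0,0],
  ],
  hand=[0,0,0,0],
)

```text
time_s: 5.62
ee_pos: [467.1, 47.1, 112.5]
ee_rot: [-180.0, -0.1, 105.3]
force: [-0.7, 0.1, 0.1]
gripper_width: 0.1
gripper_force: 0.0
```

Call:
apply_moves(
  delta_pos=[
    [-0.006,0.024,0],
    [-0.012,0.045,0],
  ],
  rot=[
    [0,0,0],
    [0,0,0],
  ],
  hand=[0,0],
)

```text
time_s: 5.78
ee_pos: [466.1, 51.3, 112.6]
ee_rot: [-180.0, 0.0, 105.3]
force: [-0.4, -2.5, -0.3]
gripper_width: 0.4
gripper_force: 1.1
```

Call:
apply_moves(
  delta_pos=[
    [-0.005,0.018,0],
    [-0.009,0.034,0],
  ],
  rot=[
    [0,0,0],
    [0,0,0],
  ],
  hand=[0,0],
)

```text
time_s: 5.95
ee_pos: [465.2, 54.4, 112.6]
ee_rot: [-180.0, 0.1, 105.3]
force: [0.6, -10.2, 0.5]
gripper_width: 0.8
gripper_force: 4.9
```

Call:
apply_moves(
  delta_pos=[
    [-0.004,0.016,0],
    [-0.004,0.016,0],
  ],
  rot=[
    [0,0,0],
    [0,0,0],
  ],
  hand=[0,0],
)

```text
time_s: 6.12
ee_pos: [465.2, 54.4, 112.7]
ee_rot: [-180.0, 0.4, 105.4]
force: [1.4, -12.2, 0.3]
gripper_width: 0.7
gripper_force: 6.1
```

The tray has reached its stop: 12 N and no further motion. I'm backing off, rising and opening.

Call:
apply_moves(
  delta_pos=[
    [0.02,-0.08,0],
    [0.06,-0.25,0.3],
    [0.14,-0.55,0.6],
    [0.21,-0.8,0.8],
    [0.21,-0.8,0.8],
    [0.21,-0.8,0.8],
  ],
  rot=[
    [0,0,0],
    [0,0,0],
    [0,0,0],
    [0,0,0],
    [0,0,0],
    [0,0,0],
  ],
  hand=[0,0,0,0.6,0.6,0.6],
)

```text
time_s: 6.62
ee_pos: [491.8, -40.2, 210.5]
ee_rot: [179.7, 0.0, 105.0]
force: [-0.1, 0.5, 0.5]
gripper_width: 17.5
gripper_force: 0.0
```

Run:
```python
from h import *
np.set_printoptions(precision=1,suppress=True)
p=wrist(); q=shot('top'); s=shot('side'); st=env.state(); print(st['ee_pos'],st['ee_rot'],st['force'])
for n,P in(('w',p),('t',q),('s',s)):
  for k,z in(('tray_grip',130),('pin_end_b',22),('rolling_pin',22)):
    for l in spotter.landmark_of(P,k)[:1]: print(n,k,l['score'],l['position'],onplane(P,l['position'],z))
  for k,z in(('rolling_pin',22),('organiser',72)):
    m=spotter.trace(P,k)
    if not m: continue
    c=max(cv2.findContours(m[0]['mask'].astype('uint8'),0,2)[0],key=cv2.contourArea)
    W=np.array([onplane(P,u[0],z)[:2] for u in cv2.convexHull(c)],'float32')
    print(n,k,m[0]['score'],cv2.boxPoints(cv2.minAreaRect(W)).round(0).tolist(),cv2.minAreaRect(W)[2])
w=p['pixels'];s=cv2.resize(q['pixels'][180:320,260:430],(560,480),interpolation=2)
cv2.imwrite('pics/e.png',cv2.resize(np.hstack([w,s]),(800,320))[:,:,::-1])
```

```text
[488.7 -37.8 207.1] [-179.9   -0.1  105.2] [-0.9  0.  -0.5]
w tray_grip 0.87 [319.0, 45.4] [456.   78.8 130. ]
w rolling_pin 0.62 [325.7, 202.8] [489.4 -26.6  22. ]
w rolling_pin 0.83 [[461.0, 14.0], [503.0, -138.0], [532.0, -129.0], [490.0, 22.0]] 15.599342346191406
w organiser 0.59 [[378.0, 100.0], [443.0, -130.0], [580.0, -91.0], [514.0, 139.0]] 15.990666389465332
t tray_grip 0.72 [311.3, 256.7] [457.1  82.6 130. ]
t pin_end_b 0.55 [394.9, 238.6] [ 518.6 -156.1   22. ]
t rolling_pin 0.47 [349.6, 247.4] [494.6 -24.   22. ]
t rolling_pin 0.37 [[472.0, -22.0], [496.0, -22.0], [496.0, -11.0], [473.0, -10.0]] 89.18245697021484
t organiser 0.89 [[376.0, 123.0], [412.0, -17.0], [547.0, 18.0], [511.0, 157.0]] 14.466135025024414
s tray_grip 0.62 [348.8, 233.5] [458.9  67.9 130. ]
s pin_end_b 0.47 [318.1, 219.4] [ 534.3 -120.    22. ]
s rolling_pin 0.62 [334.9, 243.9] [488.5 -20.3  22. ]
s rolling_pin 0.73 [[485.0, -81.0], [512.0, -166.0], [543.0, -156.0], [515.0, -71.0]] 17.942852020263672
s organiser 0.84 [[349.0, 177.0], [454.0, -195.0], [612.0, -150.0], [507.0, 222.0]] 15.835186958312988
```

View pics/e.png

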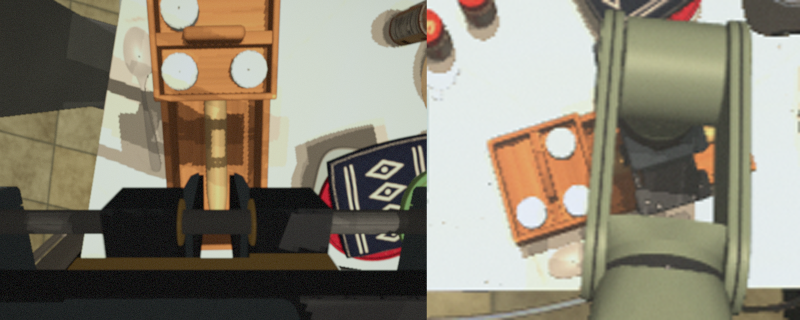

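The tray is flush at the left end, with its tab at about (457,80). The pin lies on the centreline, with its centre about 13 mm right of the organiser's centre. Next I'm planning the tip-and-draw path in the vertical plane.

```bash
cat > plan.py <<'E'
import numpy as np
u=np.linspace(-130,130,105); r=np.where(abs(u)<90,15,15-4.5*(abs(u)-90)/40)
tray=np.array([[s,72] for s in range(-159,-38,3)]+[[-39,z] for z in range(72,105,4)])
wall=np.array([[150,z] for z in range(10,73,4)]+[[s,72] for s in(153,156,159)])
lw=np.array([[-150,z] for z in range(10,73,4)])
O=np.vstack([tray,wall,lw])
def clr(s,z,th):
    c,n=np.array([np.cos(th),np.sin(th)]),np.array([-np.sin(th),np.cos(th)])
    d=O-[s,z]; a=d@c; h=abs(d@n); ra=np.interp(a,u,r)
    o=np.maximum(h-ra,abs(a)-130).min()
    ax=z+u*np.sin(th)-r*np.cos(th)
    fl=(ax-np.where(r<15,11.5-0,7)).min()+0 # groove: axis 22 -> ~0
    return o,fl
G=57
for t in range(0,46,3):
    th=np.radians(t);b=None
    for s in np.arange(5,90,2):
        for z in np.arange(22,160,1.5):
            o,f=clr(s,z,th); m=min(o,f+6) if t<6 else min(o,f+2)
            v=m-0.02*abs(s-13)
            if b is None or v>b[0]: b=(v,s,z,o,f)
    v,s,z,o,f=b
    print(t,'centre',s,z,'clr',round(o,1),'floor',round(f,1),'grasp ds,dz',round(s+G*np.cos(th)-13-G,1),round(z+G*np.sin(th)-22,1))
E
python3 plan.py
```

```text
0 centre 89 158.5 clr 43.8 floor 132.3 grasp ds,dz 76.0 136.5
3 centre 5 158.5 clr 37.1 floor 127.5 grasp ds,dz -8.1 139.5
6 centre 5 158.5 clr 34.6 floor 122.7 grasp ds,dz -8.3 142.5
9 centre 5 158.5 clr 31.9 floor 116.3 grasp ds,dz -8.7 145.4
12 centre 5 158.5 clr 29.2 floor 109.7 grasp ds,dz -9.2 148.4
15 centre 5 158.5 clr 26.3 floor 103.2 grasp ds,dz -9.9 151.3
18 centre 5 158.5 clr 23.2 floor 96.8 grasp ds,dz -10.8 154.1
21 centre 5 158.5 clr 20.1 floor 90.6 grasp ds,dz -11.8 156.9
24 centre 89 94.0 clr 21.0 floor 20.0 grasp ds,dz 71.1 95.2
27 centre 89 100.0 clr 22.3 floor 20.1 grasp ds,dz 69.8 103.9
30 centre 89 107.5 clr 22.6 floor 21.9 grasp ds,dz 68.4 114.0
33 centre 89 113.5 clr 24.4 floor 22.4 grasp ds,dz 66.8 122.5
36 centre 87 119.5 clr 25.1 floor 23.1 grasp ds,dz 63.1 131.0
39 centre 89 127.0 clr 27.3 floor 25.5 grasp ds,dz 63.3 140.9
42 centre 89 133.0 clr 29.8 floor 26.7 grasp ds,dz 61.4 149.1
45 centre 89 140.5 clr 31.6 floor 29.7 grasp ds,dz 59.3 158.8
```

```bash
sed -i '/^G=57/,$d' plan.py
cat >> plan.py <<'E'
G=57
for t,s in [(2,13),(5,14),(10,15),(14,16),(18,20),(18,30),(18,40),(20,50),(22,60),(24,70),(26,80),(28,90),(30,100)]:
    th=np.radians(t);b=None
    for z in np.arange(22,140,0.5):
        if z-(s+39)*np.tan(th)>72: continue
        o,f=clr(s,z,th); v=min(o,f+1)
        if b is None or v>b[0]: b=(v,z,o,f)
    v,z,o,f=b
    print(t,'centre',s,z,'clr',round(o,1),'floor',round(f,1),'grasp ds,dz',round(s+G*np.cos(th)-13-G,1),round(z+G*np.sin(th)-22,1))
E
python3 plan.py
```

```text
2 centre 13 38.5 clr 6.6 floor 9.1 grasp ds,dz -0.0 18.5
5 centre 14 42.5 clr 5.4 floor 8.3 grasp ds,dz 0.8 25.5
10 centre 15 50.0 clr 5.0 floor 5.6 grasp ds,dz 1.1 37.9
14 centre 16 61.0 clr 9.0 floor 7.9 grasp ds,dz 1.3 52.8
18 centre 20 68.0 clr 7.0 floor 6.3 grasp ds,dz 4.2 63.6
18 centre 30 69.5 clr 8.7 floor 7.8 grasp ds,dz 14.2 65.1
18 centre 40 71.0 clr 10.4 floor 9.3 grasp ds,dz 24.2 66.6
20 centre 50 76.5 clr 11.2 floor 10.7 grasp ds,dz 33.6 74.0
22 centre 60 82.0 clr 13.4 floor 12.1 grasp ds,dz 42.8 81.4
24 centre 70 89.0 clr 15.7 floor 15.0 grasp ds,dz 52.1 90.2
26 centre 80 96.0 clr 18.7 floor 18.1 grasp ds,dz 61.2 99.0
28 centre 90 103.0 clr 22.5 floor 21.2 grasp ds,dz 70.3 107.8
30 centre 100 110.5 clr 25.7 floor 24.9 grasp ds,dz 79.4 117.0
```

Call:
apply_moves(
  delta_pos=[
    [0.05,-0.18,-0.15],
    [0.107,-0.375,-0.4],
    [0.107,-0.375,-0.7],
    [0.107,-0.375,-0.81],
    [0.107,-0.375,-0.81],
    [0.107,-0.375,-0.81],
    [0.107,-0.375,-0.81],
  ],
  rot=[
    [0,0,0],
    [0,0,0],
    [0,0,0],
    [0,0,0],
    [0,0,0],
    [0,0,0],
    [0,0,0],
  ],
  hand=[0.65,0.65,0.65,0.65,0.65,0.65,0.65],
)

```text
time_s: 8.1
ee_pos: [504.0, -83.9, 112.7]
ee_rot: [179.9, 0.1, 105.3]
force: [-0.1, -0.3, 0.0]
gripper_width: 59.5
gripper_force: 0.0
```

Run:
```python
from h import *
np.set_printoptions(precision=1,suppress=True)
p=wrist(); st=env.state(); print(st['ee_pos'],st['ee_rot'],st['gripper_width'])
m=spotter.trace(p,'rolling_pin')
for k in m[:1]:
    ys,xs=np.nonzero(k['mask']); print(k['score'],ys.min(),ys.max())
    for y in range(ys.min()+8,ys.max(),25):
        x=xs[ys==y]
        if len(x): print(y,x.min(),x.max(),onplane(p,((x.min()+x.max()+1)/2,y+.5),24)[:2])
cv2.imwrite('pics/f.png',p['pixels'][:,:,::-1])
```

```text
[504.1 -83.9 113. ] [179.8   0.1 105.3] 59.095257188669365
0.59 62 314
70 300 347 [473.6  23.6]
95 300 347 [477.4   9.7]
120 301 347 [481.6  -4.6]
145 302 347 [486.  -19.3]
170 303 347 [490.5 -34.6]
195 303 347 [494.8 -50.3]
220 304 347 [499.6 -66.6]
245 304 347 [504.2 -83.4]
270 305 348 [ 509.6 -100.6]
295 308 346 [ 514.9 -118.6]
```

View pics/f.png

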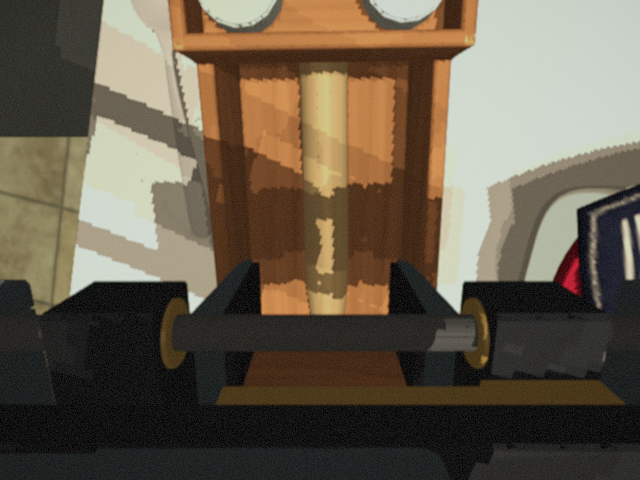

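The wrist view shows the pin midway between the fingers at columns 304–347, clear of the side walls. I'm lowering to straddle it and closing.

Call:
apply_moves(
  delta_pos=[
    [0,0,-0.25],
    [0,0,-0.5],
    [0,0,-0.7],
    [0,0,-0.825],
    [0,0,-0.825],
    [0,0,-0.825],
  ],
  rot=[
    [0,0,0.005],
    [0,0,0.005],
    [0,0,0.005],
    [0,0,0.005],
    [0,0,0.005],
    [0,0,0.005],
  ],
  hand=[0.65,0.65,0.65,0.65,0.65,0.65],
)

```text
time_s: 8.7
ee_pos: [503.6, -83.8, 13.1]
ee_rot: [179.9, 0.0, 105.7]
force: [0.0, -0.1, 1.1]
gripper_width: 59.4
gripper_force: 0.0
```

Call:
apply_moves(
  delta_pos=[
    [0,0,0],
    [0,0,0],
    [0,0,0],
    [0,0,0],
    [0,0,0],
    [0,0,0],
    [0,0,0],
    [0,0,0],
  ],
  rot=[
    [0,0,0],
    [0,0,0],
    [0,0,0],
    [0,0,0],
    [0,0,0],
    [0,0,0],
    [0,0,0],
    [0,0,0],
  ],
  hand=[0.2,0.2,0.2,0.2,0.2,0.2,0.2,0.2],
  newtons=35,
)

```text
time_s: 9.37
ee_pos: [504.6, -83.9, 13.2]
ee_rot: [179.8, 0.1, 105.7]
force: [4.1, 2.9, 4.8]
gripper_width: 29.2
gripper_force: 35.0
```

The grip is firm at 29 mm on the barrel. I'm lifting and tipping the right end up, watching the force.

Call:
apply_moves(
  delta_pos=[
    [-0.003,0.008,0.04],
    [-0.005,0.016,0.083],
    [-0.007,0.024,0.15],
    [-0.001,0.004,0.2125],
    [-0.001,0.004,0.2125],
  ],
  rot=[
    [0,0,0],
    [0,0,0],
    [-0.022,-0.006,0],
    [-0.056,-0.016,0],
    [-0.056,-0.016,0],
  ],
  hand=[0.2,0.2,0.2,0.2,0.2],
)

```text
time_s: 9.78
ee_pos: [501.4, -82.7, 38.5]
ee_rot: [-179.9, 5.1, 105.8]
force: [-0.1, 0.5, -0.9]
gripper_width: 28.7
gripper_force: 35.0
```

Run:
```python
from h import *
np.set_printoptions(precision=1,suppress=True)
p=wrist(); q=shot('side'); st=env.state(); print(st['ee_pos'],st['ee_rot'],st['force'],st['torque'],st['gripper_width'])
s=cv2.resize(q['pixels'][150:310,270:430],(480,480),interpolation=2)
cv2.imwrite('pics/g.png',cv2.resize(np.hstack([p['pixels'],s]),(800,343))[:,:,::-1])
```

```text
[501.6 -82.9  37.7] [-179.9    4.9  105.7] [ 0.1 -0.5 -0.8] [-0.1 -0.  -0. ] 29.118008743038363
```

View pics/g.png

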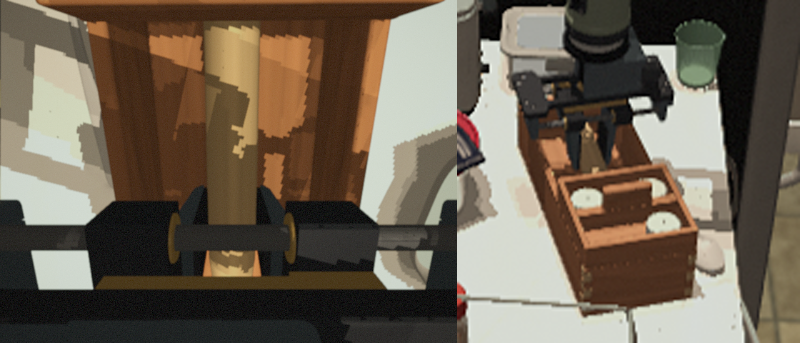

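The pin is held and free: only its weight shows on the force. I'm continuing to tip and draw.

Call:
apply_moves(
  delta_pos=[
    [0.002,-0.008,0.052],
    [0.004,-0.016,0.105],
    [0.007,-0.024,0.168],
    [0.009,-0.032,0.23],
    [0.013,-0.046,0.275],
    [0.017,-0.06,0.32],
    [0.017,-0.06,0.32],
  ],
  rot=[
    [-0.028,-0.008,0],
    [-0.056,-0.015,0],
    [-0.078,-0.021,0],
    [-0.101,-0.027,0],
    [-0.123,-0.034,0],
    [-0.146,-0.04,0],
    [-0.146,-0.04,0],
  ],
  hand=[0.2,0.2,0.2,0.2,0.2,0.2,0.2],
)

```text
time_s: 10.47
ee_pos: [504.0, -90.3, 76.0]
ee_rot: [-179.8, 18.0, 105.8]
force: [0.1, 0.5, -0.7]
gripper_width: 29.3
gripper_force: 35.0
```

Call:
apply_moves(
  delta_pos=[
    [0.022,-0.08,0.012],
    [0.045,-0.16,0.025],
    [0.068,-0.24,0.088],
    [0.088,-0.313,0.15],
    [0.11,-0.393,0.225],
    [0.13,-0.465,0.3],
    [0.152,-0.541,0.375],
    [0.173,-0.617,0.45],
    [0.173,-0.617,0.45],
  ],
  rot=[
    [0,0,0],
    [0,0,0],
    [-0.022,-0.006,0],
    [-0.045,-0.012,0],
    [-0.067,-0.019,0],
    [-0.09,-0.025,0],
    [-0.112,-0.031,0],
    [-0.134,-0.037,0],
    [-0.134,-0.037,0],
  ],
  hand=[0.2,0.2,0.2,0.2,0.2,0.2,0.2,0.2,0.2],
)

```text
time_s: 11.22
ee_pos: [526.0, -166.4, 131.0]
ee_rot: [-179.9, 30.0, 105.6]
force: [0.0, -0.0, -1.7]
gripper_width: 29.1
gripper_force: 35.0
```

Run:
```python
from h import *
np.set_printoptions(precision=1,suppress=True)
p=wrist(); q=shot('side'); st=env.state(); print(st['ee_pos'],st['ee_rot'],st['force'],st['qpos'],st['gripper_width'])
s=cv2.resize(q['pixels'][110:310,250:450],(480,480),interpolation=2)
cv2.imwrite('pics/i.png',cv2.resize(np.hstack([p['pixels'],s]),(800,343))[:,:,::-1])
```

```text
[ 525.2 -165.4  129.8] [-179.9   29.9  105.6] [ 0.  -0.2 -0.4] [ -1.9  17.2 112.3 -39.6  48.3   8.9] 28.742905177534976
```

View pics/i.png

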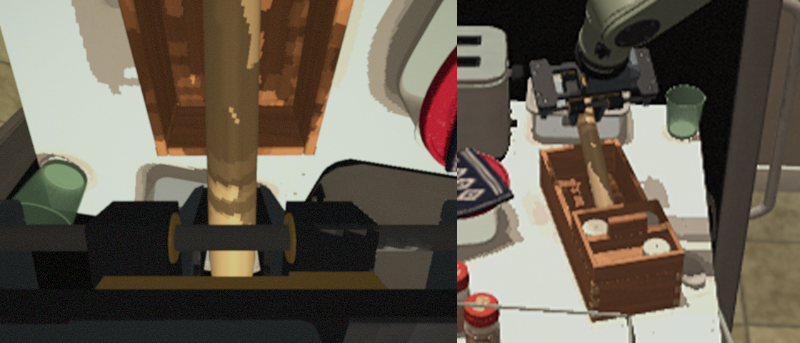

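The pin is clear of the tray edge and its low end is still down in the opening. I'm lifting straight up.

Call:
apply_moves(
  delta_pos=[
    [0.01,-0.03,0.15],
    [0.02,-0.06,0.35],
    [0.03,-0.1,0.6],
    [0.03,-0.1,0.85],
    [0.03,-0.1,1],
    [0.03,-0.1,1],
  ],
  rot=[
    [0,0,0],
    [0,0,0],
    [0,0,0],
    [0,0,0],
    [0,0,0],
    [0,0,0],
  ],
  hand=[0.2,0.2,0.2,0.2,0.2,0.2],
)

```text
time_s: 11.82
ee_pos: [531.1, -177.2, 254.4]
ee_rot: [179.6, 30.1, 105.4]
force: [1.1, 0.9, -0.8]
gripper_width: 29.4
gripper_force: 35.0
```

Call:
apply_moves(
  delta_pos=[
    [0,0,0.2],
    [0,0,0.4],
    [0,0,0.55],
    [0,0,0.55],
    [0,0,0.55],
    [0,0,0.55],
    [0,0,0.55],
    [0,0,0.55],
  ],
  rot=[
    [0,0,0],
    [0,0,0],
    [0,0,0],
    [0,0,0],
    [0,0,0],
    [0,0,0],
    [0,0,0],
    [0,0,0],
  ],
  hand=[0.2,0.2,0.2,0.2,0.2,0.2,0.2,0.2],
)

```text
time_s: 12.48
ee_pos: [528.4, -176.5, 314.3]
ee_rot: [-179.7, 29.9, 105.8]
force: [-0.2, 0.2, -0.8]
gripper_width: 29.4
gripper_force: 35.0
```

Run:
```python
from h import *
np.set_printoptions(precision=1,suppress=True)
q=shot('side'); t=shot('top'); st=env.state(); print(st['ee_pos'],st['ee_rot'],st['force'],st['qvel'],st['gripper_width'])
for k,z in(('tray_grip',130),('spoon',0),('lidded_box',0),('tumbler',0),('lemon',0)):
    for n,P in(('s',q),('t',t)):
        for l in spotter.landmark_of(P,k)[:1]: print(n,k,l['score'],onplane(P,l['position'],z))
a=cv2.resize(q['pixels'][40:310,230:450],(391,480),interpolation=2);b=cv2.resize(t['pixels'][170:310,260:440],(617,480),interpolation=2)
cv2.imwrite('pics/j.png',cv2.resize(np.hstack([a,b]),(800,381))[:,:,::-1])
```

```text
[ 528.8 -176.5  315.1] [-179.8   29.9  105.8] [-0.3  0.5 -1.2] [ 0.  -0.3 -0.4 -0.   0.   0.1] 29.20781295152827
s tray_grip 0.89 [460.1  75.4 130. ]
t tray_grip 0.9 [453.9  80.3 130. ]
t spoon 0.67 [388.6 -10.4   0. ]
s lidded_box 0.87 [ 527.9 -341.5    0. ]
t lidded_box 0.77 [ 537.8 -316.3    0. ]
s tumbler 0.9 [ 360.  -307.7    0. ]
t tumbler 0.79 [ 351.4 -313.3    0. ]
s lemon 0.94 [378.6 300.4   0. ]
t lemon 0.93 [381.4 291.4   0. ]
```

View pics/j.png

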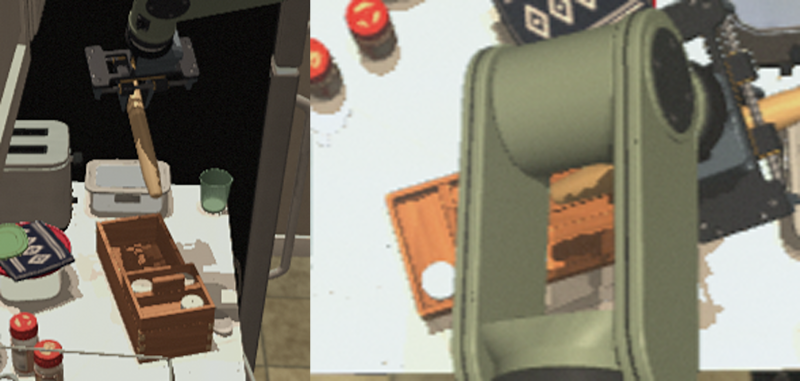

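The pin is held at about 30°. Its low end is about 220 mm up, well above the 130 mm tray grip. The tray is at its end and the things around it are in place.

```bash
python3 -c "
from workcell import env
print(env.job_done())"
```

```text
the job is handed in; nothing more can be done
None
```

I handed the job in at about 12.5 s: the tray is against its left stop, and the gripper holds the pin with its low end about 220 mm above the counter. The force stayed near the pin's own weight while it was tipped and drawn out, and the bystanders I checked at the end (box, tumbler, lemon, spoon) looked undisturbed.

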